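# Store the calibration under the terminal's push-latch cover

### The arm

A 7-joint arm with a two-finger parallel gripper is mounted at the origin on the work surface. World frame = base frame: x ahead of the robot, y to its left, z up, the work surface at z = 0. Lengths are in m, angles in degrees, forces in N, time in s.
With the tool pointing down it reaches from about 0.425 to 0.875 m from the base axis. Payload 4.7 kg.
Tool frame: the origin (TCP) lies between the finger pads; the fingertips stand 8 mm ahead of it and the grasp point (between the pads) lies 11 mm behind it (env.tip_extent is the distance from the TCP to the fingertips, in m); z points along the fingers, y is the line along which they close (so a half turn about z gives the same grasp; the last joint's range is limited). The gripper opens to 87 mm and grips with 3 to 60 N. Pads are 19 mm wide; open, the fingers measure 117 mm over their backs; the gripper's body (75 mm by 190 mm) begins 51 mm behind the grasp point.
Start: joints at [-65.025, 18.392, -4.016, 83.108, 1.295, 78.541, -3.26], TCP at [0.266, 0.593, 0.231] pointing down, gripper open.
Joint ranges: [-163.93, 163.93], [-17.29, 119.83], [-79.2, 71.16], [3.27, 140.29], [-89.18, 269.18], [5.43, 117.66], [-154.24, 154.24]. Speed limits (degrees/s): [147.25, 147.25, 180, 180, 180, 180, 180].

### API

Orientations are given as [roll, pitch, yaw] about the fixed x, y, z axes, in that order (R = Rz(yaw) Ry(pitch) Rx(roll)).
In Python, from cell import sensors, vision, workorder, env gives the robot as it stands.
- The arm moves only by the tool drive_tool, never from a script. Its argument "moves" is a list of rows, each an object of numbers: "x", "y", "z": the shift along the tool's x, y, z in mm; "rx", "ry", "rz": the turn, a rotation vector about the tool's x, y, z in rad; "fingers": the closure, from -1 (fully open) to 1 (shut). In form: [{"x": .., "y": .., "z": .., "rx": .., "ry": .., "rz": .., "fingers": ..}, ...]. A call has 1 to 20 rows; each row is the pose to reach, as a shift and turn from the pose commanded when the call began, along the tool's axes at that moment; what a row does not reach only later rows make up. A row lasts 1/8 s, in which the tool goes at most 62.5 mm and 10.7 degrees, less where a joint would pass 70% of its speed; a pose out of reach is approached as far as the arm can. A call with a gripper value outside its range is refused whole. The fingers move at their own pace and stop on an object; "force" is the grip in N (left out, the last holds). Time passes only in rows, so rows that repeat a pose let the fingers close. It gives the time, the measured TCP pose, the force, the opening and the grip force at its end, in the units of the state.
- sensors.get_obs(): the state, without advancing time (a new reading comes with each control period).
- vision.read_camera(name): name is "scene" or "top" or "wrist"; returns a dict with "image" (480x640x3 uint8, red, green, blue), "fx", "fy", "cx", "cy" (pixels), "R" (3x3) and "t" (3): a world point X has camera coordinates R X + t. Camera axes: x right, y down, z forward; pixel columns grow to the right and rows downward; lengths in m; the calibration is good to about 2 mm. The wrist camera is an equidistant fisheye: a pixel r from the principal point sees the ray r / f radians off the axis. A picture is of the moment at which its call begins. There is no depth.
- workorder.sign_off(): hands the job in; it is judged then, once.
The state is a dict: "time_s": time; "qpos": joint angles; "joint_velocities": joint speeds; "effort": joint torques, N m; "tool_pos": TCP position; "tool_rot": TCP orientation; "force": force on the tool from outside, world axes, zero at the start; "wrist_torque": the same for the moment, N m; "grip_width": finger opening in m; "grasp_force": force on a finger pad.
Only numpy, scipy, OpenCV 4.12 (cv2) and the standard library are available. Lean on these libraries where they do the work, as an engineer would, in place of code of your own. Each camera call takes 0.05 s, during which the arm holds its last target. There are 200 camera calls.

### The job

The reference weight is on the scale and the weighing terminal is ready for its calibration to be stored: press the yellow pad of the service cover on top of the terminal so that the cover pops fully open, then push the blue calibration button under it all the way down and keep it down for a full second. Then push the cover shut and press it in until it latches, so that it stays closed and flush by itself. Work with the fingertips only: grip and lift nothing, do not shove the terminal along the bench, keep off the scale platform, and leave the weights and the other things where they are.

Things in the scene. Friction and masses are not known exactly. Their poses are not given: they have to be found in the camera images.
- terminal: weighing terminal: stainless wedge housing, blue keypad and display on its front slope, 190 x 220 x 88 mm (x -100 to +90, y +-110), 2.6 kg, loose on rubber feet. Origin: bench height, centre of its width. x points from the display slope to the rear, z up. The rear half of its top (x -12 to +76, y +-57) is the dark grey service cover, a plate 4 mm thick in a rim 88 mm up.
- cover (a joint): service cover angle (rad): 0 = latched, flush; negative = pressed in, hard stop at -0.09 (8 mm at its free edge); a spring opens it to its stop at 2.0 (25 deg past upright). Push-push latch: pressing from 0 past -0.07 and letting go frees it and it swings open in about 1.5 s; swung down and pressed past -0.07 and let go, it stays at 0. About 3 to 4 N at the pad, until the stop.
- cover_hinge (a point): centre of the cover's hinge axis, fixed on the terminal 76 mm behind its origin and 86 mm up; axes as the terminal's; the axis runs along y. The cover, 88 mm from axis to free edge, lies to -x when shut (outer face 2 mm above the axis) and swings up and over to +x. A wire striker hangs up to 31 mm under it, 72 mm from the axis, at y = +17 to +40 mm.
- cover_pad (a point): centre of the yellow ribbed press pad (14 x 52 mm) on the cover's outer face, 71 mm from the hinge axis, 17 mm from the free edge; moves with the cover. z = outward normal, x points towards the hinge. A freed cover follows a finger that leaves slowly. A push of 8 N there means that the stop is reached.
- cal_button (a joint): travel of the blue calibration button (m): 0 = up, 0.005 = fully down; its spring takes 4 N when fully down and returns it when let go.
- cal_button_top (a point): centre of the top of the blue button (18 mm across) under the cover: 56 mm in front (-x) of the hinge axis, 22 mm to -y, 12 mm below the rim when up. The opening is 90 x 119 mm: its front wall is 33 mm and its nearest side wall 38 mm from the button's centre; its floor is 29 mm below the button's top.
- platform: bench scale with a stainless pan, 260 x 260 mm, 82 mm high, fixed to the bench beside the terminal. Origin: centre of its footprint, at bench height. Not to be touched.
- ref_weight: 1 kg brass-coloured knob weight, 48 mm across, 80 mm high, standing on the pan. Origin: centre of its underside.
- weight_500: 500 g steel knob weight, 38 mm across, 64 mm high, loose on the bench. Origin: centre of its underside.
- weight_200: 200 g steel knob weight, 28 mm across, 46 mm high, loose on the bench just behind the terminal. Origin: centre of its underside.
- screwdriver: screwdriver lying on the bench; origin under the middle of it.
- mug: white mug, 82 mm across, 95 mm high; origin under its centre.
- label_roll: paper label roll standing on end, 60 mm across, 38 mm high; origin under its centre.
- marker: black marker pen lying down, 16 mm thick, 146 mm long; origin under its middle.

How it is judged:
By the outcome, as a careful person would: the job done as asked, in the order asked, and still so for the second after the job is handed in, with the robot touching nothing.
It also fails if it takes over 58 s, if anything falls off the work surface, if the arm or the gripper's body presses on something with over 40 N, if the wrist force passes 120 N, or if a joint passes its speed limit or range.

## Working session

There is one attempt and no reset: what is moved stays moved. The work goes in short steps, Python scripts to look and compute and a tool call to move; the robot and the scene stay as the last step left them, time stands still between calls to the robot, and variables do not carry over. Pictures are saved under pics/ and viewed, at most 10 in all, crops included, and the job is handed in when it is done.

Besides the shell and the picture viewer there is one more tool, called after "Call:" by a JSON object that holds its "name" and its "arguments", one argument or row to a line. drive_tool: Moves the arm, as the interface text tells. Its arguments: {"type":"object","properties":{"moves":{"type":"array"},"force":{"type":"number"}},"required":["moves"]}

```bash
mkdir -p pics; ls; python3 - <<'E'
from cell import sensors, vision, workorder, env
import cv2, numpy as np, pickle
o=sensors.get_obs(); print(o, env.tip_extent)
for n in ("scene","top"):
    c=vision.read_camera(n); pickle.dump(c,open(f"{n}0.pkl","wb"))
    cv2.imwrite(f"pics/{n}0.png",c["image"][:,:,::-1]); print(n,c["fx"],c["cx"],c["cy"],c["R"],c["t"])
E
```

```text
pics
{'time_s': 0.0, 'qpos': array([-65.02464095,  18.43984143,  -4.01682856,  83.17590191,
         1.29470362,  78.54103263,  -3.25926446]), 'joint_velocities': array([ 0.08546537, -0.0794385 ,  0.01665596,  0.09388877,  0.12938154,
        0.03135019, -0.04386411]), 'effort': array([ 3.20404524e-04, -4.91291428e+01, -4.03539296e-01, -3.12532961e+01,
       -6.38788682e-02,  4.38849139e-02,  1.99446226e-04]), 'tool_pos': array([0.26592018, 0.59251347, 0.22944406]), 'tool_rot': array([-1.79888459e+02,  5.11697245e-03,  1.55836325e+02]), 'force': array([-0.30396921, -0.88937146,  0.34374798]), 'wrist_torque': array([-0.00964416, -0.00792581,  0.03766278]), 'grasp_force': 0.0, 'grip_width': 0.0869331237757721} 0.008
scene 451.7295193682412 321.8355540039674 241.62335834982298 [[-0.84084114  0.54075076 -0.02397493]
 [ 0.33052404  0.47786436 -0.8138793 ]
 [-0.42864908 -0.69226748 -0.58053914]] [ 0.50547856 -0.11442553  1.1717072 ]
top 442.9054258626454 316.48178587680246 240.81457627088716 [[-0.07150618 -0.99742925  0.0046653 ]
 [-0.9729453   0.0687192  -0.22057906]
 [ 0.21969141 -0.02031185 -0.97535794]] [0.02913909 0.60407818 0.83042029]
```

View pics/scene0.png

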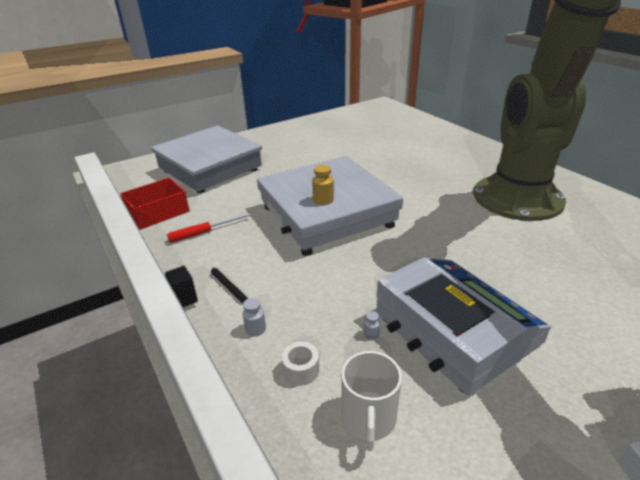

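View pics/top0.png

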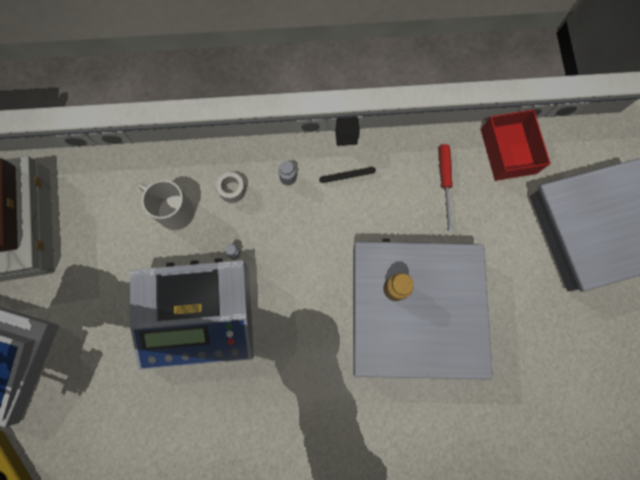

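The scene view shows the terminal at about (460,315) with the cover shut and the pad at (460,295). In the top view the terminal spans cols 130–250, rows 262–367, with the pad at (187,309), the small weight behind it at (232,248), and the mug at (163,200).

```bash
cat > h.py <<'E'
import numpy as np, cv2, pickle
from scipy.spatial.transform import Rotation as Ro
def proj(c,X):
    p=np.atleast_2d(X)@np.array(c["R"]).T+c["t"]
    return np.c_[c["fx"]*p[:,0]/p[:,2]+c["cx"], c["fy"]*p[:,1]/p[:,2]+c["cy"]]
def ray(c,uv):
    R=np.array(c["R"]); d=R.T@[(uv[0]-c["cx"])/c["fx"],(uv[1]-c["cy"])/c["fy"],1]; return -R.T@c["t"],d
def onz(c,uv,z):
    o,d=ray(c,uv); return o+d*(z-o[2])/d[2]
def T2w(p,L):  # p=(x,y,yaw rad)
    L=np.atleast_2d(L).astype(float); s,k=np.sin(p[2]),np.cos(p[2])
    return np.c_[p[0]+k*L[:,0]-s*L[:,1], p[1]+s*L[:,0]+k*L[:,1], L[:,2]]
E
python3 - <<'E'
from h import *
for n,box,roi in (("top",(120,250,150,120),(160,300,60,20)),("scene",(365,245,195,150),(430,275,60,40))):
    c=pickle.load(open(n+"0.pkl","rb")); im=c["image"]
    hsv=cv2.cvtColor(im,cv2.COLOR_RGB2HSV)
    m=cv2.inRange(hsv,(15,100,90),(35,255,255)); x,y,w,h=roi
    k=np.zeros_like(m);k[y:y+h,x:x+w]=m[y:y+h,x:x+w]
    ys,xs=np.nonzero(k); print(n,len(xs),xs.mean(),ys.mean(),onz(c,(xs.mean(),ys.mean()),.089), cv2.minAreaRect(np.c_[xs,ys].astype(np.float32)))
    x,y,w,h=box; cv2.imwrite(f"pics/{n}crop.png",cv2.resize(im[y:y+h,x:x+w,::-1],None,fx=4,fy=4,interpolation=cv2.INTER_CUBIC))
E
```

```text
top 185 187.2 308.5189189189189 [0.48500577 0.24221872 0.089     ] ((187.5103759765625, 308.6241455078125), (7.474093914031982, 27.488054275512695), 85.2363510131836)
scene 234 459.8247863247863 294.991452991453 [0.48290645 0.24143108 0.089     ] ((459.8770446777344, 294.9883117675781), (32.244606018066406, 7.669215679168701), 36.38434982299805)
```

View pics/topcrop.png

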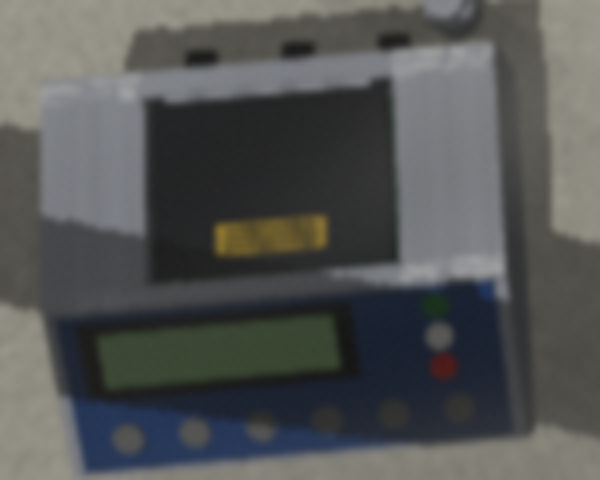

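View pics/scenecrop.png

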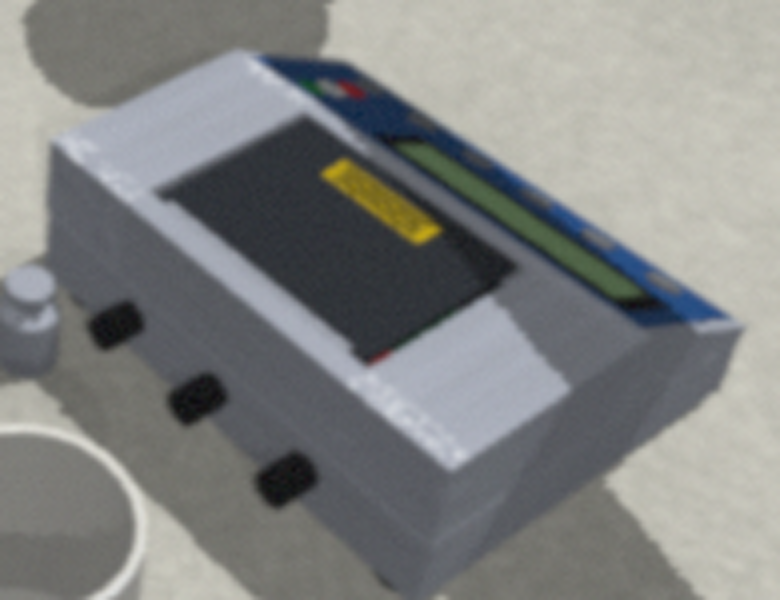

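The crops show the cover's corners at (150,280), (398,262), (390,82), (150,98) in the top crop and (163,190), (305,115), (518,268), (368,362) in the scene crop. The pad is centred at (271,235) in the top crop. I fit the pose from these.

```bash
cat >> h.py <<'E'
def moves_to(pos,rpy,o):
    R=Ro.from_euler("xyz",o["tool_rot"],degrees=True); G=Ro.from_euler("xyz",rpy,degrees=True)
    return np.round(R.inv().apply(np.array(pos)-o["tool_pos"])*1000,1), np.round((R.inv()*G).as_rotvec(),4)
E
python3 - <<'E'
from h import *
from scipy.optimize import least_squares
L=[(-12,57,88),(-12,-57,88),(76,-57,88),(76,57,88),(90,110,88),(90,-110,88),(5,0,88.5)]; L=np.array(L)/1000
t=np.array([(150,280),(398,262),(390,82),(150,98),(42,82),(493,45),(271,235)])/4+(120,250)
s=np.array([(518,268),(305,115),(163,190),(368,362),(457,468),(50,140),(381,202)])/4+(365,245)
ct,cs=[pickle.load(open(n+"0.pkl","rb")) for n in ("top","scene")]
for use in ((1,1),(1,0),(0,1)):
    f=lambda p:np.r_[use[0]*(proj(ct,T2w(p,L))-t).ravel(),use[1]*(proj(cs,T2w(p,L))-s).ravel()]
    r=least_squares(f,(.48,.24,0.),x_scale=(.01,.01,.05),loss="soft_l1"); print(r.x,np.degrees(r.x[2]),np.abs(r.fun).max())
    if use==(1,1):
        p=r.x; np.save("pose.npy",p); print(f(p).round(1))
for n,l in dict(pad=(5,0,88),btn=(20,-22,76),hinge=(76,0,86)).items(): print(n,T2w(p,np.array(l)/1000))
for n,c,uv,z in (("w200",ct,(233,244),.046),("mugtop",ct,(162,198),.095)): print(n,onz(c,uv,z))
E
```

```text
[0.47798799 0.24146922 0.01708574] 0.9789407607758538 1.8097177858692817
[ 0.3  1.3 -1.6  0.4 -1.3 -0.2 -0.1  0.9 -0.6  0.2 -0.3 -0.3 -0.1  0.8
  0.3 -0.7  0.4 -0.  -1.7  0.7 -1.2 -0.3 -1.8  0.6 -0.3 -0.4 -0.5 -0.2]
[0.47881759 0.24094782 0.0094721 ] 0.5427115014094779 1.327453198647106
[0.47720896 0.24167957 0.02717535] 1.5570328444022181 1.2332999174197994
pad [[0.48298726 0.24155464 0.088     ]]
btn [[0.49836094 0.21981413 0.076     ]]
hinge [[0.5539769  0.24276767 0.086     ]]
w200 [0.61487541 0.15871445 0.046     ]
mugtop [0.70793571 0.28922676 0.095     ]
```

```bash
python3 - <<'E'
from h import *
from cell import sensors
o=sensors.get_obs(); p=np.load("pose.npy")
P=T2w(p,[(.005,0,.136)])[0]; print(P,moves_to(P,(180,0,-179),o))
E
```

```text
[0.48298726 0.24155464 0.136     ] (array([-341.7, -231.3,   94. ]), array([-1.700e-03, -3.000e-04, -4.392e-01]))
```

Call:
{"name": "drive_tool", "arguments": {
  "moves": [
    {"x": -50, "y": -34, "z": 10, "rz": -0.07, "fingers": 1},
    {"x": -100, "y": -68, "z": 20, "rz": -0.15, "fingers": 1},
    {"x": -150, "y": -101, "z": 30, "rz": -0.22, "fingers": 1},
    {"x": -200, "y": -135, "z": 45, "rz": -0.29, "fingers": 1},
    {"x": -250, "y": -169, "z": 60, "rz": -0.36, "fingers": 1},
    {"x": -300, "y": -203, "z": 75, "rz": -0.41, "fingers": 1},
    {"x": -330, "y": -223, "z": 88, "rz": -0.439, "fingers": 1},
    {"x": -341.7, "y": -231.3, "z": 94, "rz": -0.439, "fingers": 1},
    {"x": -341.7, "y": -231.3, "z": 94, "rz": -0.439, "fingers": 1},
    {"x": -341.7, "y": -231.3, "z": 94, "rz": -0.439, "fingers": 1},
    {"x": -341.7, "y": -231.3, "z": 94, "rz": -0.439, "fingers": 1}
  ]
}}

```text
invalid input at $.moves[0]: expected keys x, y, z, rx, ry, rz, fingers
```

```bash
python3 - <<'E'
from h import *
from cell import sensors,vision
o=sensors.get_obs(); print(o["time_s"],o["tool_pos"],o["tool_rot"],o["force"],o["grip_width"])
a=vision.read_camera("top")["image"][240:370,110:270,::-1]; b=vision.read_camera("scene")["image"][190:370,340:560,::-1]
f=lambda i:cv2.resize(i,(400,int(400*i.shape[0]/i.shape[1])),interpolation=cv2.INTER_CUBIC)
a,b=f(a),f(b); h=max(len(a),len(b)); z=np.zeros((h,800,3),np.uint8); z[:len(a),:400]=a; z[:len(b),400:]=b; cv2.imwrite("pics/m1.png",z)
E
```

```text
0.1 [0.26593959 0.59258942 0.22956144] [-1.79902510e+02  3.26524950e-03  1.55836151e+02] [-0.36112213 -0.05221486  0.58446291] 0.08684693784706025
```

View pics/m1.png

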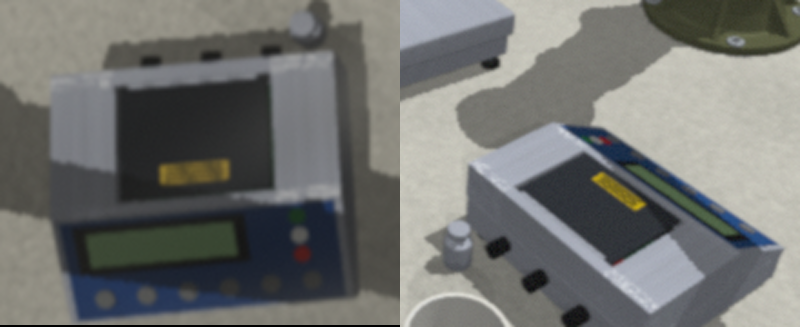

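The move was refused because every row needs all the keys, so the picture shows the scene unchanged. I'm resending it with the full keys.

Call:
{"name": "drive_tool", "arguments": {
  "moves": [
    {"x": -50, "y": -34, "z": 10, "rx": 0, "ry": 0, "rz": -0.07, "fingers": 1},
    {"x": -100, "y": -68, "z": 20, "rx": 0, "ry": 0, "rz": -0.15, "fingers": 1},
    {"x": -150, "y": -101, "z": 30, "rx": 0, "ry": 0, "rz": -0.22, "fingers": 1},
    {"x": -200, "y": -135, "z": 45, "rx": 0, "ry": 0, "rz": -0.29, "fingers": 1},
    {"x": -250, "y": -169, "z": 60, "rx": 0, "ry": 0, "rz": -0.36, "fingers": 1},
    {"x": -300, "y": -203, "z": 75, "rx": 0, "ry": 0, "rz": -0.41, "fingers": 1},
    {"x": -330, "y": -223, "z": 88, "rx": 0, "ry": 0, "rz": -0.439, "fingers": 1},
    {"x": -341.7, "y": -231.3, "z": 94, "rx": 0, "ry": 0, "rz": -0.439, "fingers": 1},
    {"x": -341.7, "y": -231.3, "z": 94, "rx": 0, "ry": 0, "rz": -0.439, "fingers": 1},
    {"x": -341.7, "y": -231.3, "z": 94, "rx": 0, "ry": 0, "rz": -0.439, "fingers": 1},
    {"x": -341.7, "y": -231.3, "z": 94, "rx": 0, "ry": 0, "rz": -0.439, "fingers": 1}
  ]
}}

```text
time_s: 1.58
tool_pos: [0.4826, 0.2441, 0.1371]
tool_rot: [179.9, 0.0, -178.8]
force: [-0.4, 0.4, -1.2]
grip_width: 0.0004
grasp_force: 0.0
```

```bash
cat >> h.py <<'E'
def snap(name,scene=(340,190,220,180),top=(110,240,160,130)):
    from cell import sensors,vision
    o=sensors.get_obs(); print(o["time_s"],o["tool_pos"],o["tool_rot"],o["force"],o["grip_width"])
    f=lambda i:cv2.resize(i,(400,int(400*i.shape[0]/i.shape[1])),interpolation=cv2.INTER_CUBIC)
    r=[]
    for n,(x,y,w,h) in (("top",top),("scene",scene)):
        c=vision.read_camera(n); pickle.dump(c,open(f"{n}_{name}.pkl","wb")); r.append(f(c["image"][y:y+h,x:x+w,::-1]))
    h=max(map(len,r)); z=np.zeros((h,800,3),np.uint8)
    for i,k in enumerate(r): z[:len(k),400*i:400*i+400]=k
    cv2.imwrite(f"pics/{name}.png",z); return o
E
python3 -c "
from h import *
snap('m2')"
```

```text
1.575 [0.48259641 0.24414422 0.13708299] [ 1.79942997e+02  3.31112140e-02 -1.78846986e+02] [-0.35367678  0.44467772 -1.2482178 ] 0.00042809032601312785
```

View pics/m2.png

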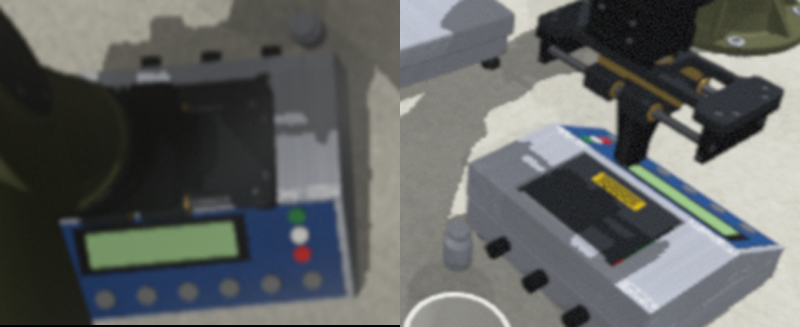

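The fingertips are shut and hang about 40 mm above the pad. I'll descend to just above it.

Call:
{"name": "drive_tool", "arguments": {
  "moves": [
    {"x": 0, "y": -2.5, "z": 15, "rx": 0, "ry": 0, "rz": 0, "fingers": 1},
    {"x": 0, "y": -2.5, "z": 30, "rx": 0, "ry": 0, "rz": 0, "fingers": 1},
    {"x": 0, "y": -2.5, "z": 38, "rx": 0, "ry": 0, "rz": 0, "fingers": 1},
    {"x": 0, "y": -2.5, "z": 38, "rx": 0, "ry": 0, "rz": 0, "fingers": 1},
    {"x": 0, "y": -2.5, "z": 38, "rx": 0, "ry": 0, "rz": 0, "fingers": 1}
  ]
}}

```text
time_s: 2.3
tool_pos: [0.4835, 0.2397, 0.0987]
tool_rot: [180.0, 0.0, -179.0]
force: [0.6, -0.4, -0.7]
grip_width: 0.0006
grasp_force: 0.0
```

Call:
{"name": "drive_tool", "arguments": {
  "moves": [
    {"x": 0, "y": 0, "z": 2, "rx": 0, "ry": 0, "rz": 0, "fingers": 1},
    {"x": 0, "y": 0, "z": 4, "rx": 0, "ry": 0, "rz": 0, "fingers": 1},
    {"x": 0, "y": 0, "z": 6, "rx": 0, "ry": 0, "rz": 0, "fingers": 1},
    {"x": 0, "y": 0, "z": 6, "rx": 0, "ry": 0, "rz": 0, "fingers": 1}
  ]
}}

```text
time_s: 2.8
tool_pos: [0.4837, 0.2399, 0.0929]
tool_rot: [180.0, 0.1, -179.0]
force: [-0.7, 0.8, 3.1]
grip_width: 0.0003
grasp_force: 1.4
```

Call:
{"name": "drive_tool", "arguments": {
  "moves": [
    {"x": 0, "y": 0, "z": 2, "rx": 0, "ry": 0, "rz": 0, "fingers": 1},
    {"x": 0, "y": 0, "z": 4, "rx": 0, "ry": 0, "rz": 0, "fingers": 1},
    {"x": 0, "y": 0, "z": 4, "rx": 0, "ry": 0, "rz": 0, "fingers": 1}
  ]
}}

```text
time_s: 3.18
tool_pos: [0.4839, 0.2399, 0.0899]
tool_rot: [180.0, 0.1, -179.0]
force: [-2.2, -0.8, 10.3]
grip_width: 0.0
grasp_force: 4.9
```

Call:
{"name": "drive_tool", "arguments": {
  "moves": [
    {"x": 0, "y": 0, "z": -50, "rx": 0, "ry": 0, "rz": 0, "fingers": 1},
    {"x": 20, "y": 0, "z": -110, "rx": 0, "ry": 0, "rz": 0, "fingers": 1},
    {"x": 30, "y": 0, "z": -150, "rx": 0, "ry": 0, "rz": 0, "fingers": 1},
    {"x": 30, "y": 0, "z": -150, "rx": 0, "ry": 0, "rz": 0, "fingers": 1},
    {"x": 30, "y": 0, "z": -150, "rx": 0, "ry": 0, "rz": 0, "fingers": 1},
    {"x": 30, "y": 0, "z": -150, "rx": 0, "ry": 0, "rz": 0, "fingers": 1},
    {"x": 30, "y": 0, "z": -150, "rx": 0, "ry": 0, "rz": 0, "fingers": 1},
    {"x": 30, "y": 0, "z": -150, "rx": 0, "ry": 0, "rz": 0, "fingers": 1},
    {"x": 30, "y": 0, "z": -150, "rx": 0, "ry": 0, "rz": 0, "fingers": 1},
    {"x": 30, "y": 0, "z": -150, "rx": 0, "ry": 0, "rz": 0, "fingers": 1},
    {"x": 30, "y": 0, "z": -150, "rx": 0, "ry": 0, "rz": 0, "fingers": 1},
    {"x": 30, "y": 0, "z": -150, "rx": 0, "ry": 0, "rz": 0, "fingers": 1},
    {"x": 30, "y": 0, "z": -150, "rx": 0, "ry": 0, "rz": 0, "fingers": 1},
    {"x": 30, "y": 0, "z": -150, "rx": 0, "ry": 0, "rz": 0, "fingers": 1},
    {"x": 30, "y": 0, "z": -150, "rx": 0, "ry": 0, "rz": 0, "fingers": 1},
    {"x": 30, "y": 0, "z": -150, "rx": 0, "ry": 0, "rz": 0, "fingers": 1}
  ]
}}

```text
time_s: 5.18
tool_pos: [0.4532, 0.2391, 0.2386]
tool_rot: [180.0, 0.0, -179.0]
force: [0.3, 0.5, 0.2]
grip_width: 0.0004
grasp_force: 0.0
```

```bash
python3 -c "
from h import *
snap('m3')"
```

```text
5.175 [0.45324087 0.23910438 0.23856941] [ 1.79997812e+02  3.09419106e-03 -1.79011567e+02] [0.28143115 0.45313395 0.2431362 ] 0.0004478135754252543
```

View pics/m3.png

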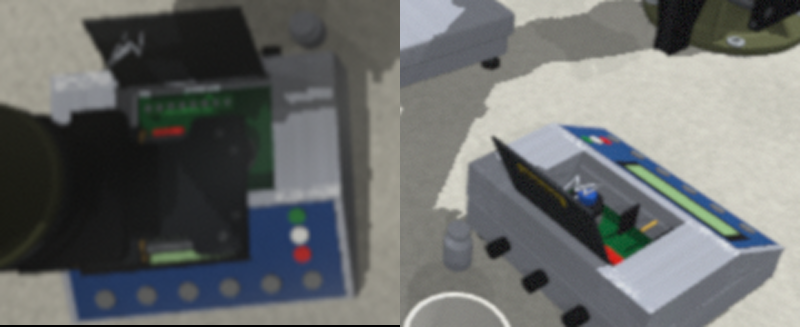

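The cover is fully open. In the scene half of the picture, the blue button is visible at crop (588,197), with a dark latch plate about (628,218) beside it. I'll check the button position.

```bash
python3 - <<'E'
from h import *
from cell import sensors
c=pickle.load(open("scene_m3.pkl","rb")); p=np.load("pose.npy"); o=sensors.get_obs()
hsv=cv2.cvtColor(c["image"],cv2.COLOR_RGB2HSV); m=cv2.inRange(hsv,(105,150,60),(130,255,255)); k=np.zeros_like(m); k[285:310,430:455]=m[285:310,430:455]
ys,xs=np.nonzero(k); print(len(xs),xs.min(),xs.max(),ys.min(),ys.max(),xs.mean(),ys.mean())
B=T2w(p,[(.02,-.022,.076)]); print(B,proj(c,B),onz(c,(xs.mean(),ys.mean()),.073))
P=(628-400)*.55+340,218*.55+190; print("plate",onz(c,P,.07))
print(moves_to(B[0]+[0,0,.008],(180,0,-179),o))
E
```

```text
50 438 448 296 302 443.42 299.02
[[0.49836094 0.21981413 0.076     ]] [[442.49460855 297.05597447]] [0.4979065  0.22205286 0.073     ]
plate [0.48444336 0.25896467 0.07      ]
(array([-44.7, -20.1, 154.6]), array([ 0.    ,  0.0001, -0.0002]))
```

Call:
{"name": "drive_tool", "arguments": {
  "moves": [
    {"x": -44.5, "y": -18.5, "z": 10, "rx": 0, "ry": 0, "rz": 0, "fingers": 1},
    {"x": -44.5, "y": -18.5, "z": 60, "rx": 0, "ry": 0, "rz": 0, "fingers": 1},
    {"x": -44.5, "y": -18.5, "z": 110, "rx": 0, "ry": 0, "rz": 0, "fingers": 1},
    {"x": -44.5, "y": -18.5, "z": 140, "rx": 0, "ry": 0, "rz": 0, "fingers": 1},
    {"x": -44.5, "y": -18.5, "z": 152, "rx": 0, "ry": 0, "rz": 0, "fingers": 1},
    {"x": -44.5, "y": -18.5, "z": 152, "rx": 0, "ry": 0, "rz": 0, "fingers": 1},
    {"x": -44.5, "y": -18.5, "z": 152, "rx": 0, "ry": 0, "rz": 0, "fingers": 1}
  ]
}}

```text
time_s: 6.15
tool_pos: [0.4992, 0.2219, 0.0882]
tool_rot: [179.9, 0.1, -179.0]
force: [-0.6, 0.0, 1.1]
grip_width: 0.0002
grasp_force: 0.6
```

Call:
{"name": "drive_tool", "arguments": {
  "moves": [
    {"x": 0, "y": 0, "z": 3, "rx": 0, "ry": 0, "rz": 0, "fingers": 1},
    {"x": 0, "y": 0, "z": 6, "rx": 0, "ry": 0, "rz": 0, "fingers": 1},
    {"x": 0, "y": 0, "z": 7, "rx": 0, "ry": 0, "rz": 0, "fingers": 1},
    {"x": 0, "y": 0, "z": 7, "rx": 0, "ry": 0, "rz": 0, "fingers": 1}
  ]
}}

```text
time_s: 6.65
tool_pos: [0.4996, 0.2221, 0.0831]
tool_rot: [179.9, 0.2, -179.0]
force: [-4.4, -2.7, 17.5]
grip_width: 0.0008
grasp_force: 9.1
```

Force went up about 5 mm earlier than expected for a fully pressed button, so I'll look from close by.

```bash
python3 - <<'E'
from h import *
from cell import vision,sensors
s=vision.read_camera("scene"); w=vision.read_camera("wrist"); pickle.dump(w,open("wrist1.pkl","wb")); pickle.dump(s,open("scene_b.pkl","wb"))
a=cv2.resize(s["image"][225:345,380:500,::-1],(400,400),interpolation=cv2.INTER_CUBIC)
b=cv2.resize(w["image"][:,:,::-1],(400,300),interpolation=cv2.INTER_AREA)
z=np.zeros((400,800,3),np.uint8); z[:,:400]=a; z[:300,400:]=b; cv2.imwrite("pics/b1.png",z)
p=np.load("pose.npy")
f=lambda L:((proj(s,T2w(p,[np.array(L)/1000]))-(380,225))*400/120).round()[0]
print("btn",f((20,-22,76)),"btnfloor",f((20,-22,47)),"rim cnrs",[f(q) for q in ((-14,-59,88),(-14,59,88),(76,59,88),(76,-59,88))])
R=Ro.from_euler("xyz",sensors.get_obs()["tool_rot"],degrees=True); t=sensors.get_obs()["tool_pos"]
print("tip",((proj(s,t+R.apply([0,0,.008]))-(380,225))*400/120).round()); print(sensors.get_obs()["force"],w["fx"],w["cx"],w["cy"])
E
```

```text
btn [208. 240.] btnfloor [201. 282.] rim cnrs [array([206., 159.]), array([389., 288.]), array([256., 370.]), array([ 77., 225.])]
tip [[210. 245.]]
[-4.53191018 -1.66580256 18.86871267] 371.64829954431775 318.2958072838139 244.9892039668781
```

View pics/b1.png

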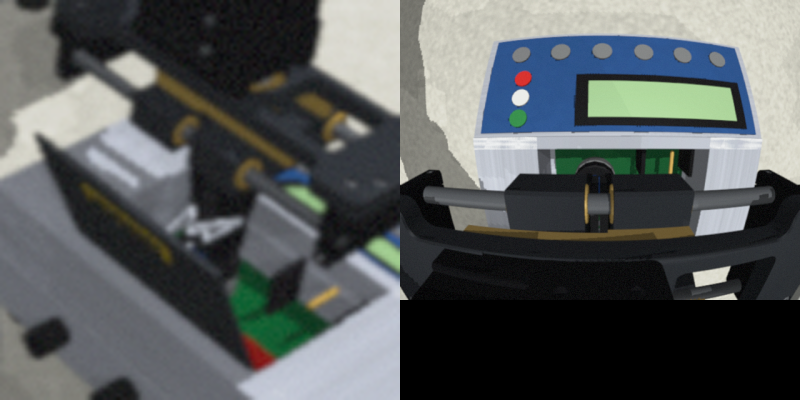

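The scene half shows the fingers inside the opening near the button, with the expected tip at (210,245). The wrist half shows a crescent-shaped ring at (595,168) just ahead of the fingers, so there may be a collar. I'll lift a little and compare close-ups.

Call:
{"name": "drive_tool", "arguments": {
  "moves": [
    {"x": 0, "y": 0, "z": -20, "rx": 0, "ry": 0, "rz": 0, "fingers": 1},
    {"x": 0, "y": 0, "z": -45, "rx": 0, "ry": 0, "rz": 0, "fingers": 1},
    {"x": 0, "y": 0, "z": -45, "rx": 0, "ry": 0, "rz": 0, "fingers": 1}
  ]
}}

```text
time_s: 7.12
tool_pos: [0.4996, 0.2222, 0.1266]
tool_rot: [179.9, 0.2, -179.0]
force: [-0.5, 1.5, 0.4]
grip_width: 0.0006
grasp_force: 0.0
```

```bash
python3 - <<'E'
from h import *
from cell import vision,sensors
w0=pickle.load(open("wrist1.pkl","rb")); w=vision.read_camera("wrist"); pickle.dump(w,open("wrist2.pkl","wb")); s=pickle.load(open("scene_m3.pkl","rb"))
r=lambda i,x,y,W,H:cv2.resize(i[y:y+H,x:x+W,::-1],(400,300),interpolation=cv2.INTER_CUBIC)
z=np.vstack([np.hstack([r(w0["image"],210,200,200,150),r(w["image"],210,200,200,150)]),np.hstack([r(s["image"],405,260,80,60),r(w["image"],0,0,640,480)])])
cv2.imwrite("pics/b2.png",z); print(sensors.get_obs()["tool_pos"],sensors.get_obs()["force"])
p=np.load("pose.npy")
f=lambda L:((proj(s,T2w(p,[np.array(L)/1000]))-(405,260))*5+(0,300)).round()[0]
print("scene m3: btn",f((20,-22,76)),"5 above",f((20,-22,81)))
C=w["R"]@T2w(p,[(.02,-.022,.076)])[0]+w["t"]; th=np.arctan2(np.hypot(*C[:2]),C[2]); d=C[:2]/np.hypot(*C[:2])*th*w["fx"]+[w["cx"],w["cy"]]; print("wrist btn px",d,"crop",(d-[210,200])*2+[400,0])
E
```

```text
[0.49863141 0.22173334 0.12511905] [-0.0432374   0.26873224 -1.52109801]
scene m3: btn [187. 485.] 5 above [189. 474.]
wrist btn px [314.94827124 267.21242926] crop [609.89654249 134.42485852]
```

View pics/b2.png

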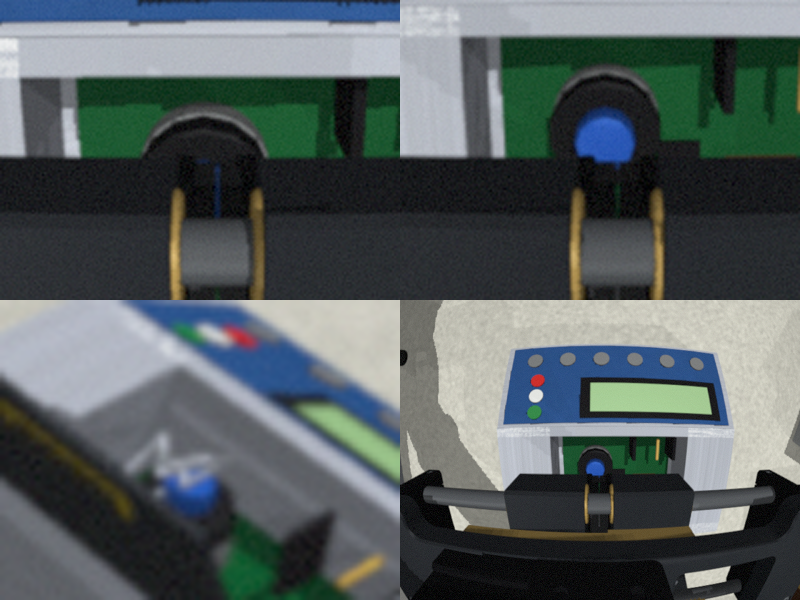

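```bash
python3 - <<'E'
from h import *
w=pickle.load(open("wrist2.pkl","rb")); R=np.array(w["R"]); print("cam",-R.T@w["t"],"axis",R[2],"imgdown",R[1])
p=np.load("pose.npy")
def wp(L):
    C=T2w(p,np.array(L)/1000)@R.T+w["t"]; r=np.hypot(C[:,0],C[:,1]); return C[:,:2]/r[:,None]*np.arctan2(r,C[:,2])[:,None]*w["fx"]+[w["cx"],w["cy"]]
a=np.linspace(0,2*np.pi,73)
for z in (60,66,70,73,76,79):
  for rad in (9,16):
    q=(wp(np.c_[20+rad*np.cos(a),-22+rad*np.sin(a),0*a+z])-[210,200])*2+[400,0]
    print(z,rad,"top",q[:,1].min().round(1),"left/right",q[:,0].min().round(1),q[:,0].max().round(1))
# grey profile down the column through the button
im=w["image"]; x=int((605-400)/2+210)
for y in range(230,284): print(y,(y-200)*2,im[y,x-1:x+2].mean(0).round().astype(int))
E
```

```text
cam [0.42981577 0.22033551 0.28044654] axis [ 0.26050362  0.00553262 -0.96545702] imgdown [0.96529441 0.01773357 0.26056137]
60 9 top 90.1 left/right 581.3 639.3
60 16 top 67.9 left/right 558.9 661.8
66 9 top 95.3 left/right 580.5 639.9
66 16 top 72.6 left/right 557.4 662.9
70 9 top 98.9 left/right 579.8 640.3
70 16 top 75.8 left/right 556.4 663.7
73 9 top 101.7 left/right 579.4 640.6
73 16 top 78.4 left/right 555.6 664.4
76 9 top 104.6 left/right 578.9 640.9
76 16 top 81.0 left/right 554.8 665.0
79 9 top 107.6 left/right 578.4 641.3
79 16 top 83.6 left/right 554.0 665.7
230 60 [20 49 29]
231 62 [28 48 36]
232 64 [48 51 51]
233 66 [60 61 63]
234 68 [72 73 73]
235 70 [85 86 89]
236 72 [70 72 72]
237 74 [40 43 42]
238 76 [14 15 18]
239 78 [13  9 10]
240 80 [25 26 26]
241 82 [38 40 40]
242 84 [37 38 40]
243 86 [36 36 38]
244 88 [28 29 31]
245 90 [26 27 29]
246 92 [25 28 28]
247 94 [28 26 28]
248 96 [27 26 31]
249 98 [30 30 33]
250 100 [24 24 27]
251 102 [27 26 27]
252 104 [28 30 41]
253 106 [27 36 66]
254 108 [24 45 89]
255 110 [ 22  47 100]
256 112 [ 23  50 107]
257 114 [ 23  55 117]
258 116 [ 36  73 145]
259 118 [ 50  94 181]
260 120 [ 57 104 197]
261 122 [ 57 103 198]
262 124 [ 51  98 192]
263 126 [ 47  93 185]
264 128 [ 45  91 183]
265 130 [ 49  92 187]
266 132 [ 45  91 184]
267 134 [ 46  91 185]
268 136 [ 46  91 185]
269 138 [ 45  90 184]
270 140 [ 43  90 182]
271 142 [ 42  88 183]
272 144 [ 45  90 182]
273 146 [ 40  88 181]
274 148 [ 41  87 180]
275 150 [ 42  88 180]
276 152 [ 44  89 179]
277 154 [ 37  82 177]
278 156 [ 43  88 181]
279 158 [ 42  85 173]
280 160 [ 32  64 131]
281 162 [21 39 75]
282 164 [16 20 33]
283 166 [21 23 20]
```

The button sits in a dark collar about 32 mm across, matching the predicted place within about 1 mm. I'll probe it slowly to read the force against depth.

Call:
{"name": "drive_tool", "arguments": {
  "moves": [
    {"x": 0, "y": -1, "z": 15, "rx": 0, "ry": 0, "rz": 0, "fingers": 1},
    {"x": 0, "y": -1, "z": 33, "rx": 0, "ry": 0, "rz": 0, "fingers": 1},
    {"x": 0, "y": -1, "z": 33, "rx": 0, "ry": 0, "rz": 0, "fingers": 1},
    {"x": 0, "y": -1, "z": 33, "rx": 0, "ry": 0, "rz": 0, "fingers": 1},
    {"x": 0, "y": -1, "z": 33, "rx": 0, "ry": 0, "rz": 0, "fingers": 1}
  ]
}}

```text
time_s: 7.8
tool_pos: [0.4983, 0.2205, 0.0918]
tool_rot: [180.0, 0.0, -179.0]
force: [-0.5, 0.0, 0.9]
grip_width: 0.0003
grasp_force: 0.0
```

Call:
{"name": "drive_tool", "arguments": {
  "moves": [
    {"x": 0, "y": 0, "z": 2, "rx": 0, "ry": 0, "rz": 0, "fingers": 1},
    {"x": 0, "y": 0, "z": 2, "rx": 0, "ry": 0, "rz": 0, "fingers": 1},
    {"x": 0, "y": 0, "z": 2, "rx": 0, "ry": 0, "rz": 0, "fingers": 1}
  ]
}}

```text
time_s: 8.18
tool_pos: [0.4981, 0.2204, 0.0897]
tool_rot: [180.0, 0.0, -179.0]
force: [-0.7, -0.1, -0.6]
grip_width: 0.0005
grasp_force: 0.0
```

Call:
{"name": "drive_tool", "arguments": {
  "moves": [
    {"x": 0, "y": 0, "z": 2, "rx": 0, "ry": 0, "rz": 0, "fingers": 1},
    {"x": 0, "y": 0, "z": 2, "rx": 0, "ry": 0, "rz": 0, "fingers": 1},
    {"x": 0, "y": 0, "z": 2, "rx": 0, "ry": 0, "rz": 0, "fingers": 1}
  ]
}}

```text
time_s: 8.55
tool_pos: [0.4983, 0.2205, 0.0878]
tool_rot: [180.0, 0.0, -179.0]
force: [0.0, 0.4, 1.2]
grip_width: 0.0008
grasp_force: 0.7
```

Call:
{"name": "drive_tool", "arguments": {
  "moves": [
    {"x": 0, "y": 0, "z": 2, "rx": 0, "ry": 0, "rz": 0, "fingers": 1},
    {"x": 0, "y": 0, "z": 2, "rx": 0, "ry": 0, "rz": 0, "fingers": 1},
    {"x": 0, "y": 0, "z": 2, "rx": 0, "ry": 0, "rz": 0, "fingers": 1}
  ]
}}

```text
time_s: 8.93
tool_pos: [0.4983, 0.2205, 0.0858]
tool_rot: [180.0, 0.0, -179.0]
force: [-0.3, 0.2, 3.0]
grip_width: 0.0007
grasp_force: 1.3
```

Call:
{"name": "drive_tool", "arguments": {
  "moves": [
    {"x": 0, "y": 0, "z": 2, "rx": 0, "ry": 0, "rz": 0, "fingers": 1},
    {"x": 0, "y": 0, "z": 2, "rx": 0, "ry": 0, "rz": 0, "fingers": 1},
    {"x": 0, "y": 0, "z": 2, "rx": 0, "ry": 0, "rz": 0, "fingers": 1}
  ]
}}

```text
time_s: 9.3
tool_pos: [0.4983, 0.2205, 0.0838]
tool_rot: [180.0, 0.0, -179.0]
force: [-0.2, -0.1, 3.7]
grip_width: 0.0002
grasp_force: 1.8
```

The readings show a clean spring: contact at about z 0.088 and about 3.7 N after nearly 5 mm. The earlier 17 N at 0.083 was therefore the button bottoming. I'll press firmly and hold.

Call:
{"name": "drive_tool", "arguments": {
  "moves": [
    {"x": 0, "y": 0, "z": 2, "rx": 0, "ry": 0, "rz": 0, "fingers": 1},
    {"x": 0, "y": 0, "z": 3, "rx": 0, "ry": 0, "rz": 0, "fingers": 1},
    {"x": 0, "y": 0, "z": 3, "rx": 0, "ry": 0, "rz": 0, "fingers": 1}
  ]
}}

```text
time_s: 9.68
tool_pos: [0.4984, 0.2206, 0.0831]
tool_rot: [180.0, 0.0, -179.0]
force: [-5.2, -2.1, 18.1]
grip_width: 0.0004
grasp_force: 9.1
```

```bash
python3 - <<'E'
from cell import sensors
o=sensors.get_obs(); print(o["tool_pos"],o["force"],o["wrist_torque"])
E
```

```text
[0.49842377 0.22055157 0.08308615] [-5.18222192 -2.09694122 18.09498848] [-0.46928771  1.12193962  0.04502539]
```

Bottomed at 0.0831 after 5 mm of travel. I'll hold it there for well over a second.

Call:
{"name": "drive_tool", "arguments": {
  "moves": [
    {"x": 0, "y": 0, "z": 0, "rx": 0, "ry": 0, "rz": 0, "fingers": 1},
    {"x": 0, "y": 0, "z": 0, "rx": 0, "ry": 0, "rz": 0, "fingers": 1},
    {"x": 0, "y": 0, "z": 0, "rx": 0, "ry": 0, "rz": 0, "fingers": 1},
    {"x": 0, "y": 0, "z": 0, "rx": 0, "ry": 0, "rz": 0, "fingers": 1},
    {"x": 0, "y": 0, "z": 0, "rx": 0, "ry": 0, "rz": 0, "fingers": 1},
    {"x": 0, "y": 0, "z": 0, "rx": 0, "ry": 0, "rz": 0, "fingers": 1},
    {"x": 0, "y": 0, "z": 0, "rx": 0, "ry": 0, "rz": 0, "fingers": 1},
    {"x": 0, "y": 0, "z": 0, "rx": 0, "ry": 0, "rz": 0, "fingers": 1},
    {"x": 0, "y": 0, "z": 0, "rx": 0, "ry": 0, "rz": 0, "fingers": 1},
    {"x": 0, "y": 0, "z": 0, "rx": 0, "ry": 0, "rz": 0, "fingers": 1},
    {"x": 0, "y": 0, "z": 0, "rx": 0, "ry": 0, "rz": 0, "fingers": 1},
    {"x": 0, "y": 0, "z": 0, "rx": 0, "ry": 0, "rz": 0, "fingers": 1},
    {"x": 0, "y": 0, "z": 0, "rx": 0, "ry": 0, "rz": 0, "fingers": 1},
    {"x": 0, "y": 0, "z": 0, "rx": 0, "ry": 0, "rz": 0, "fingers": 1}
  ]
}}

```text
time_s: 11.42
tool_pos: [0.4984, 0.2205, 0.0831]
tool_rot: [180.0, 0.0, -179.0]
force: [-5.5, -2.0, 18.1]
grip_width: 0.0003
grasp_force: 9.1
```

Call:
{"name": "drive_tool", "arguments": {
  "moves": [
    {"x": 0, "y": 0, "z": -50, "rx": 0, "ry": 0, "rz": 0, "fingers": 1},
    {"x": 0, "y": 0, "z": -110, "rx": 0, "ry": 0, "rz": 0, "fingers": 1},
    {"x": 0, "y": 0, "z": -165, "rx": 0, "ry": 0, "rz": 0, "fingers": 1},
    {"x": 0, "y": 10, "z": -175, "rx": 0, "ry": 0, "rz": 0, "fingers": 1},
    {"x": -40, "y": 21, "z": -175, "rx": 0, "ry": 0, "rz": 0, "fingers": 1},
    {"x": -90, "y": 21, "z": -175, "rx": 0, "ry": 0, "rz": 0, "fingers": 1},
    {"x": -142, "y": 21, "z": -175, "rx": 0, "ry": 0, "rz": 0, "fingers": 1},
    {"x": -142, "y": 21, "z": -175, "rx": 0, "ry": 0, "rz": 0, "fingers": 1},
    {"x": -142, "y": 21, "z": -175, "rx": 0, "ry": 0, "rz": 0, "fingers": 1}
  ]
}}

```text
time_s: 12.55
tool_pos: [0.6385, 0.244, 0.2535]
tool_rot: [-179.9, -0.2, -179.0]
force: [-0.8, 0.6, 0.1]
grip_width: 0.0005
grasp_force: 0.0
```

```bash
python3 - <<'E'
from h import *
snap("c1")
# has the terminal moved? shift of the front keypad and feet region vs. first scene picture
a,b=[cv2.cvtColor(pickle.load(open(f,"rb"))["image"],cv2.COLOR_RGB2GRAY).astype(np.float32) for f in ("top0.pkl","top_c1.pkl")]
s=np.s_[325:370,130:255]; print(cv2.phaseCorrelate(a[s].copy(),b[s].copy(),cv2.createHanningWindow((125,45),cv2.CV_32F)))
E
```

```text
12.55 [0.63851695 0.2439539  0.25349729] [-179.94046173   -0.21086351 -179.00297885] [-0.84633137  0.6240457   0.07779524] 0.00046634969776657126
((0.6675404754751355, 0.6446835081146887), 0.7787739000108507)
```

View pics/c1.png

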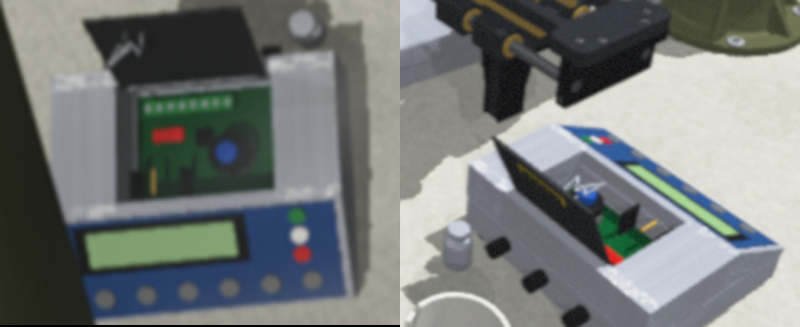

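The cover stands open with the finger above and behind it, and the button is clearly visible at top-half (227,152). I'll triangulate the button to settle the height discrepancy.

```bash
python3 - <<'E'
from h import *
from scipy.optimize import least_squares
cs=[pickle.load(open(f"{n}_c1.pkl","rb")) for n in ("top","scene")]; B=[]
for c,(x,y,w,h) in zip(cs,((190,290,25,22),(430,285,25,25))):
    hs=cv2.cvtColor(c["image"],cv2.COLOR_RGB2HSV)[y:y+h,x:x+w]; m=cv2.inRange(hs,(105,130,70),(130,255,255))
    ys,xs=np.nonzero(m); B.append((xs.mean()+x,ys.mean()+y)); print(len(xs),B[-1],np.ptp(xs)+1,np.ptp(ys)+1)
r=least_squares(lambda X:np.r_[proj(cs[0],X)[0]-B[0],proj(cs[1],X)[0]-B[1]],(.5,.22,.076),x_scale=.01); print(r.x,r.fun)
E
```

```text
60 (np.float64(200.01666666666668), np.float64(300.3)) 9 9
57 (np.float64(443.35087719298247), np.float64(299.0)) 11 7
[0.49967613 0.22220238 0.07411584] [-0.43151022  0.45243747 -0.54106078 -0.01560711]
```

Triangulation puts the button top near 0.075 (camera), while the contact came at 0.080. To be certain the button, and not the collar, took the press, I'll probe the collar alone, 19 mm in front.

Call:
{"name": "drive_tool", "arguments": {
  "moves": [
    {"x": 50, "y": -7, "z": 0, "rx": 0, "ry": 0, "rz": 0, "fingers": 1},
    {"x": 105, "y": -14, "z": 0, "rx": 0, "ry": 0, "rz": 0, "fingers": 1},
    {"x": 150, "y": -21, "z": 0, "rx": 0, "ry": 0, "rz": 0, "fingers": 1},
    {"x": 161, "y": -21, "z": 5, "rx": 0, "ry": 0, "rz": 0, "fingers": 1},
    {"x": 161, "y": -21, "z": 40, "rx": 0, "ry": 0, "rz": 0, "fingers": 1},
    {"x": 161, "y": -21, "z": 90, "rx": 0, "ry": 0, "rz": 0, "fingers": 1},
    {"x": 161, "y": -21, "z": 135, "rx": 0, "ry": 0, "rz": 0, "fingers": 1},
    {"x": 161, "y": -21, "z": 158, "rx": 0, "ry": 0, "rz": 0, "fingers": 1},
    {"x": 161, "y": -21, "z": 165, "rx": 0, "ry": 0, "rz": 0, "fingers": 1},
    {"x": 161, "y": -21, "z": 165, "rx": 0, "ry": 0, "rz": 0, "fingers": 1},
    {"x": 161, "y": -21, "z": 165, "rx": 0, "ry": 0, "rz": 0, "fingers": 1}
  ]
}}

```text
time_s: 14.02
tool_pos: [0.4799, 0.2206, 0.092]
tool_rot: [179.9, 0.1, -179.0]
force: [0.4, -0.0, -0.1]
grip_width: 0.0007
grasp_force: 0.0
```

Call:
{"name": "drive_tool", "arguments": {
  "moves": [
    {"x": 0, "y": 0, "z": 2, "rx": 0, "ry": 0, "rz": 0, "fingers": 1},
    {"x": 0, "y": 0, "z": 3, "rx": 0, "ry": 0, "rz": 0, "fingers": 1},
    {"x": 0, "y": 0, "z": 3, "rx": 0, "ry": 0, "rz": 0, "fingers": 1}
  ]
}}

```text
time_s: 14.4
tool_pos: [0.4791, 0.22, 0.0876]
tool_rot: [180.0, 0.0, -179.0]
force: [0.1, 0.2, 0.0]
grip_width: 0.0006
grasp_force: 0.0
```

Call:
{"name": "drive_tool", "arguments": {
  "moves": [
    {"x": 0, "y": 0, "z": 2, "rx": 0, "ry": 0, "rz": 0, "fingers": 1},
    {"x": 0, "y": 0, "z": 3, "rx": 0, "ry": 0, "rz": 0, "fingers": 1},
    {"x": 0, "y": 0, "z": 3, "rx": 0, "ry": 0, "rz": 0, "fingers": 1}
  ]
}}

```text
time_s: 14.78
tool_pos: [0.479, 0.22, 0.0844]
tool_rot: [-180.0, -0.0, -179.0]
force: [-0.5, -0.4, 0.1]
grip_width: 0.0001
grasp_force: 0.0
```

Call:
{"name": "drive_tool", "arguments": {
  "moves": [
    {"x": 0, "y": 0, "z": 2, "rx": 0, "ry": 0, "rz": 0, "fingers": 1},
    {"x": 0, "y": 0, "z": 3, "rx": 0, "ry": 0, "rz": 0, "fingers": 1},
    {"x": 0, "y": 0, "z": 3, "rx": 0, "ry": 0, "rz": 0, "fingers": 1}
  ]
}}

```text
time_s: 15.15
tool_pos: [0.479, 0.22, 0.0815]
tool_rot: [-180.0, -0.0, -179.0]
force: [0.7, 1.1, 0.9]
grip_width: 0.0006
grasp_force: 0.0
```

No collar contact down to 0.0815, so the collar does not limit the press. As a last check, I'll overlap only the front half of the button and press fully there.

Call:
{"name": "drive_tool", "arguments": {
  "moves": [
    {"x": 0, "y": 0, "z": -8, "rx": 0, "ry": 0, "rz": 0, "fingers": 1},
    {"x": 0, "y": 0, "z": -12, "rx": 0, "ry": 0, "rz": 0, "fingers": 1},
    {"x": -9, "y": 0, "z": -12, "rx": 0, "ry": 0, "rz": 0, "fingers": 1},
    {"x": -9, "y": 0, "z": -6, "rx": 0, "ry": 0, "rz": 0, "fingers": 1},
    {"x": -9, "y": 0, "z": -4, "rx": 0, "ry": 0, "rz": 0, "fingers": 1},
    {"x": -9, "y": 0, "z": -4, "rx": 0, "ry": 0, "rz": 0, "fingers": 1},
    {"x": -9, "y": 0, "z": -4, "rx": 0, "ry": 0, "rz": 0, "fingers": 1}
  ]
}}

```text
time_s: 16.02
tool_pos: [0.4886, 0.2202, 0.0859]
tool_rot: [180.0, 0.1, -179.0]
force: [2.8, -0.1, 2.1]
grip_width: 0.0005
grasp_force: 1.2
```

Call:
{"name": "drive_tool", "arguments": {
  "moves": [
    {"x": 0, "y": 0, "z": 2, "rx": 0, "ry": 0, "rz": 0, "fingers": 1},
    {"x": 0, "y": 0, "z": 2, "rx": 0, "ry": 0, "rz": 0, "fingers": 1},
    {"x": 0, "y": 0, "z": 2, "rx": 0, "ry": 0, "rz": 0, "fingers": 1}
  ]
}}

```text
time_s: 16.4
tool_pos: [0.4885, 0.2201, 0.0838]
tool_rot: [180.0, 0.1, -179.0]
force: [2.0, -1.5, 2.9]
grip_width: 0.0004
grasp_force: 1.8
```

Call:
{"name": "drive_tool", "arguments": {
  "moves": [
    {"x": 0, "y": 0, "z": 2, "rx": 0, "ry": 0, "rz": 0, "fingers": 1},
    {"x": 0, "y": 0, "z": 4, "rx": 0, "ry": 0, "rz": 0, "fingers": 1},
    {"x": 0, "y": 0, "z": 4, "rx": 0, "ry": 0, "rz": 0, "fingers": 1}
  ]
}}

```text
time_s: 16.77
tool_pos: [0.4887, 0.2202, 0.0828]
tool_rot: [180.0, 0.1, -179.0]
force: [-4.0, -5.0, 22.7]
grip_width: 0.0005
grasp_force: 11.3
```

The profile is the same with only the front half of the button covered, so the button itself bottoms at 0.083. Now I'll go over and behind the cover.

Call:
{"name": "drive_tool", "arguments": {
  "moves": [
    {"x": 0, "y": 0, "z": -50, "rx": 0, "ry": 0, "rz": 0, "fingers": 1},
    {"x": 0, "y": 0, "z": -110, "rx": 0, "ry": 0, "rz": 0, "fingers": 1},
    {"x": 0, "y": 0, "z": -165, "rx": 0, "ry": 0, "rz": 0, "fingers": 1},
    {"x": 0, "y": 10, "z": -175, "rx": 0, "ry": 0, "rz": 0, "fingers": 1},
    {"x": -50, "y": 21, "z": -175, "rx": 0, "ry": 0, "rz": 0, "fingers": 1},
    {"x": -100, "y": 21, "z": -175, "rx": 0, "ry": 0, "rz": 0, "fingers": 1},
    {"x": -152, "y": 21, "z": -175, "rx": 0, "ry": 0, "rz": 0, "fingers": 1},
    {"x": -152, "y": 21, "z": -175, "rx": 0, "ry": 0, "rz": 0, "fingers": 1},
    {"x": -152, "y": 21, "z": -140, "rx": 0, "ry": 0, "rz": 0, "fingers": 1},
    {"x": -152, "y": 21, "z": -95, "rx": 0, "ry": 0, "rz": 0, "fingers": 1},
    {"x": -152, "y": 21, "z": -63, "rx": 0, "ry": 0, "rz": 0, "fingers": 1},
    {"x": -152, "y": 21, "z": -63, "rx": 0, "ry": 0, "rz": 0, "fingers": 1},
    {"x": -152, "y": 21, "z": -63, "rx": 0, "ry": 0, "rz": 0, "fingers": 1}
  ]
}}

```text
time_s: 18.4
tool_pos: [0.6394, 0.2445, 0.1436]
tool_rot: [180.0, 0.0, -179.0]
force: [-0.2, 0.1, -0.2]
grip_width: 0.0
grasp_force: 0.0
```

Call:
{"name": "drive_tool", "arguments": {
  "moves": [
    {"x": 20, "y": -2, "z": 0, "rx": 0, "ry": 0, "rz": 0, "fingers": 1},
    {"x": 35, "y": -2, "z": 0, "rx": 0, "ry": 0, "rz": 0, "fingers": 1},
    {"x": 45, "y": -2, "z": 0, "rx": 0, "ry": 0, "rz": 0, "fingers": 1},
    {"x": 55, "y": -2, "z": 0, "rx": 0, "ry": 0, "rz": 0, "fingers": 1},
    {"x": 65, "y": -2, "z": 0, "rx": 0, "ry": 0, "rz": 0, "fingers": 1},
    {"x": 74, "y": -2, "z": 0, "rx": 0, "ry": 0, "rz": 0, "fingers": 1},
    {"x": 82, "y": -2, "z": -5, "rx": 0, "ry": 0, "rz": 0, "fingers": 1},
    {"x": 89.5, "y": -2, "z": -9, "rx": 0, "ry": 0, "rz": 0, "fingers": 1},
    {"x": 98, "y": -2, "z": -8.5, "rx": 0, "ry": 0, "rz": 0, "fingers": 1},
    {"x": 106.7, "y": -2, "z": -7.7, "rx": 0, "ry": 0, "rz": 0, "fingers": 1},
    {"x": 115.5, "y": -2, "z": -5, "rx": 0, "ry": 0, "rz": 0, "fingers": 1},
    {"x": 124, "y": -2, "z": -1.3, "rx": 0, "ry": 0, "rz": 0, "fingers": 1},
    {"x": 132, "y": -2, "z": 4.5, "rx": 0, "ry": 0, "rz": 0, "fingers": 1},
    {"x": 139, "y": -2, "z": 11, "rx": 0, "ry": 0, "rz": 0, "fingers": 1},
    {"x": 145, "y": -2, "z": 19, "rx": 0, "ry": 0, "rz": 0, "fingers": 1},
    {"x": 150, "y": -2, "z": 28, "rx": 0, "ry": 0, "rz": 0, "fingers": 1},
    {"x": 152, "y": -2, "z": 34, "rx": 0, "ry": 0, "rz": 0, "fingers": 1},
    {"x": 152, "y": -2, "z": 34, "rx": 0, "ry": 0, "rz": 0, "fingers": 1}
  ]
}}

```text
time_s: 20.65
tool_pos: [0.4869, 0.2391, 0.1079]
tool_rot: [-180.0, -0.1, -179.0]
force: [0.6, -0.5, 1.9]
grip_width: 0.0003
grasp_force: 1.1
```

Call:
{"name": "drive_tool", "arguments": {
  "moves": [
    {"x": 1, "y": 0, "z": 4, "rx": 0, "ry": 0, "rz": 0, "fingers": 1},
    {"x": 2, "y": 0, "z": 8, "rx": 0, "ry": 0, "rz": 0, "fingers": 1},
    {"x": 2, "y": 0, "z": 11, "rx": 0, "ry": 0, "rz": 0, "fingers": 1},
    {"x": 2, "y": 0, "z": 14, "rx": 0, "ry": 0, "rz": 0, "fingers": 1},
    {"x": 2, "y": 0, "z": 17, "rx": 0, "ry": 0, "rz": 0, "fingers": 1},
    {"x": 2, "y": 0, "z": 19, "rx": 0, "ry": 0, "rz": 0, "fingers": 1},
    {"x": 2, "y": 0, "z": 19, "rx": 0, "ry": 0, "rz": 0, "fingers": 1}
  ]
}}

```text
time_s: 21.52
tool_pos: [0.4858, 0.2392, 0.0903]
tool_rot: [180.0, -0.0, -179.0]
force: [-2.0, -1.6, 7.7]
grip_width: 0.0004
grasp_force: 3.9
```

Call:
{"name": "drive_tool", "arguments": {
  "moves": [
    {"x": 0, "y": 0, "z": 0.8, "rx": 0, "ry": 0, "rz": 0, "fingers": 1},
    {"x": 0, "y": 0, "z": 0.8, "rx": 0, "ry": 0, "rz": 0, "fingers": 1},
    {"x": 0, "y": 0, "z": 0.8, "rx": 0, "ry": 0, "rz": 0, "fingers": 1}
  ]
}}

```text
time_s: 21.9
tool_pos: [0.4858, 0.2392, 0.09]
tool_rot: [180.0, 0.0, -179.0]
force: [-3.1, -2.4, 10.5]
grip_width: 0.0005
grasp_force: 5.3
```

Call:
{"name": "drive_tool", "arguments": {
  "moves": [
    {"x": 0, "y": 0, "z": -5, "rx": 0, "ry": 0, "rz": 0, "fingers": 1},
    {"x": 0, "y": 0, "z": -20, "rx": 0, "ry": 0, "rz": 0, "fingers": 1},
    {"x": 0, "y": 0, "z": -70, "rx": 0, "ry": 0, "rz": 0, "fingers": 1},
    {"x": 0, "y": 0, "z": -130, "rx": 0, "ry": 0, "rz": 0, "fingers": 1},
    {"x": 40, "y": 0, "z": -150, "rx": 0, "ry": 0, "rz": 0, "fingers": 1},
    {"x": 60, "y": 0, "z": -150, "rx": 0, "ry": 0, "rz": 0, "fingers": 1},
    {"x": 60, "y": 0, "z": -150, "rx": 0, "ry": 0, "rz": 0, "fingers": 1},
    {"x": 60, "y": 0, "z": -150, "rx": 0, "ry": 0, "rz": 0, "fingers": 1},
    {"x": 60, "y": 0, "z": -150, "rx": 0, "ry": 0, "rz": 0, "fingers": 1},
    {"x": 60, "y": 0, "z": -150, "rx": 0, "ry": 0, "rz": 0, "fingers": 1},
    {"x": 60, "y": 0, "z": -150, "rx": 0, "ry": 0, "rz": 0, "fingers": 1},
    {"x": 60, "y": 0, "z": -150, "rx": 0, "ry": 0, "rz": 0, "fingers": 1}
  ]
}}

```text
time_s: 23.4
tool_pos: [0.4258, 0.2381, 0.2386]
tool_rot: [-180.0, -0.0, -179.0]
force: [-0.1, -0.6, 0.6]
grip_width: 0.0003
grasp_force: 0.0
```

```bash
python3 - <<'E'
from h import *
snap("d1"); c=pickle.load(open("scene_d1.pkl","rb")); c0=pickle.load(open("scene0.pkl","rb"))
f=lambda i:cv2.inRange(cv2.cvtColor(i,cv2.COLOR_RGB2HSV),(15,100,90),(35,255,255))[275:315,430:490]
for i in (c0,c): ys,xs=np.nonzero(f(i["image"])); print("pad",len(xs),xs.mean()+430,ys.mean()+275)
L=np.array([(x,y,88) for x in (15,30,45,60) for y in (-40,-20,0,20,40)])/1000
for q in proj(c,T2w(np.load("pose.npy"),L)).round().astype(int)[::3]: print(c0["image"][q[1],q[0]],c["image"][q[1],q[0]])
a,b=[cv2.cvtColor(i["image"],cv2.COLOR_RGB2GRAY).astype(np.float32)[255:400,365:550].copy() for i in (c0,c)]
print(cv2.phaseCorrelate(a,b,cv2.createHanningWindow((185,145),cv2.CV_32F)))
for n,(x,y,w,h) in dict(w200=(360,305,22,35),w500=(238,292,32,45),roll=(275,335,50,52),mug=(335,345,70,100)).items():
    a,b=[cv2.cvtColor(i["image"],cv2.COLOR_RGB2GRAY).astype(np.float32)[y:y+h,x:x+w].copy() for i in (c0,c)]
    print(n,np.abs(a-b).mean(),cv2.phaseCorrelate(a,b)[0])
E
```

```text
23.4 [0.42584025 0.23806887 0.23864228] [-1.79989312e+02 -9.71376172e-03 -1.79022589e+02] [-0.13365062 -0.55577076  0.55639846] 0.00034543854203324164
pad 234 459.8247863247863 294.991452991453
pad 226 460.88495575221236 295.5
[48 49 57] [37 39 40]
[52 57 57] [48 49 49]
[46 52 56] [32 34 37]
[52 54 57] [38 40 44]
[50 50 57] [46 47 52]
[45 51 58] [34 37 42]
[48 53 58] [48 49 54]
((0.045146199526712394, 0.037379103709469064), 0.8357493183347914)
w200 23.28052 (-0.008044068958003692, 0.06634418045880253)
w500 7.486111 (0.03512039375380205, 0.5269583419192791)
roll 22.258846 (0.01572069806672971, 0.3281629097582517)
mug 12.106857 (-0.25641260248326603, 0.060295793129249375)
```

The cover stays shut and flush, the terminal has not shifted (0.05 px), and the neighbouring items are in place. I'm handing in.

```bash
python3 -c "
from cell import workorder
print(workorder.sign_off())"
```

```text
the job is handed in; nothing more can be done
None
```

The job is handed in: I opened the cover at the pad, held the blue button fully down for over a second, pushed the cover shut until it latched, and it was still shut in the last camera check with the arm clear; while checking I also pressed the button briefly once before and once after that hold.

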